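# Free a jammed dosing funnel on the tamping stand

### The job

The red dosing funnel has jammed in the portafilter. Set the portafilter on the tamping stand (do not lift it by the funnel) so that its head sits fully down in the round seat, and let go of it; then take the funnel and rock it left and right across the handle, some five degrees each way and rising little by little, until it works free of the basket without lifting the portafilter off the stand. Finish while still holding the funnel, level and still, straight above the basket and just clear of it (a centimetre or two), with the portafilter left seated, so that I can inspect the rim; do not knock the other things on the bench about.

Things in the scene. Friction and masses are not known exactly. Their poses are not given: they have to be found in the camera images.
- portafilter: loose espresso portafilter, 0.7 kg: round steel head, wooden handle along its -x; +y is its left. Origin: head axis, underside of the foot. Foot 62 mm across (52 at the bottom, tapering over 7 mm), 20 mm tall; flange above it 70 mm across up to the rim at 38 mm, an ear either side (y) out to 42 mm from the axis, underside 20 mm up. It starts flat on the table
- handle_grip (a point): middle of the head end of the wooden handle, 82 mm from the head axis and 28 mm above the portafilter's origin. The handle is 28 mm wide and 26 mm high, level, from 62 to 167 mm from the axis. The whole balances about 8 mm from the head axis: grip firmly
- basket_rim (a point): centre of the basket mouth (59 mm wide) at rim height, 38 mm above the portafilter's origin. 3 mm below the rim four sprung rubber pads, two left and two right (20 mm from the axis in x and in y), hold the funnel's skirt with 8 to 11 N of friction in all: a straight pull lifts the portafilter too; rocking about the handle's direction, rising little by little, walks it up one side at a time
- funnel: loose red dosing funnel, 0.09 kg, an open tube 49 mm tall, bore 50 mm. Origin: centre of its underside; axes as the portafilter's when jammed in, 23 mm above the portafilter's origin. The lowest 15 mm is a skirt 56 mm across, inside the basket; above it a collar 64 mm across whose shoulder rests on the rim. The pads let go after about 12 mm of rise, the skirt is out after 15
- funnel_collar (a point): point on the funnel's axis 37 mm above its underside, inside the collar: 22 mm above the basket rim when jammed in; the collar's top edge is 12 mm higher. Grip the collar here from outside
- stand_seat (a point): centre of the round seat in the top face of the fixed tamping stand, 70 mm above the table: a black block 92 x 92 x 24 mm with a through hole 65 mm wide, raised on a foot plate 130 x 115 mm; x and y along its sides. Seated, the portafilter's foot is down in the hole, ears on the block, its origin 20 mm below this point; the handle may point any way
- tamper: steel tamper with a dark wooden knob, 58 mm across, 84 mm tall, loose, to be left alone; origin at the centre of its underside
- burr: dark steel ring burr lying flat, 58 mm across, 22 mm tall, loose, to be left alone; origin at the centre of its underside
- cup_a: empty black paper cup with a white rim, 80 mm across, 93 mm tall, loose, to be left alone; origin at the centre of its underside
- cup_b: a second black paper cup, the same size, loose, to be left alone; origin at the centre of its underside
- pitcher: steel milk pitcher with a handle, 92 mm across, 105 mm tall, loose, to be left alone; origin at the centre of its underside
- bag: black and grey coffee bag with a green foot, 125 x 75 mm, 190 mm tall, loose, to be left alone; origin at the centre of its underside
- bag_red: red coffee bag, 125 x 75 mm, 180 mm tall, loose, to be left alone; origin at the centre of its underside
There are look-alikes about, which are no part of the job. There is more than one size of the funnel; the job needs the larger.

How it is judged:
On the way, in this order (a step that is already met when the one before it is completed fails the run):
1. the portafilter is seated on the tamping stand and let go, the funnel still jammed in it (horizontal distance between portafilter and stand_seat below 0.006 m and z of portafilter in the frame of stand_seat between -0.024 and -0.016 m and angle between portafilter's own z axis and vertical below 0.06 rad and z of funnel in the frame of portafilter below 0.039 m and contact force between the fingers and portafilter below 0.2 N), for 0.2 s.
2. the funnel is rocked over to one side (its left side up) while its skirt is in the basket and the portafilter in its seat (horizontal distance between portafilter and stand_seat below 0.006 m and z of portafilter in the frame of stand_seat below -0.01 m and angle between portafilter's own z axis and vertical below 0.1 rad and z of funnel in the frame of portafilter below 0.039 m and angle between funnel's own y axis and vertical below 1.5208 rad), for 0.05 s.
3. the funnel is rocked over to the other side (its right side up) while its skirt is in the basket and the portafilter in its seat (horizontal distance between portafilter and stand_seat below 0.006 m and z of portafilter in the frame of stand_seat below -0.01 m and angle between portafilter's own z axis and vertical below 0.1 rad and z of funnel in the frame of portafilter below 0.039 m and angle between funnel's own y axis and vertical above 1.6208 rad), for 0.05 s.
At the end, for the whole second after the job is handed in: the portafilter sits in the seat (6 mm, 3.4 degrees) with its weight on the stand; the fingers hold the funnel still, its underside 2 to 35 mm above the basket rim and within 15 mm of the basket axis, level within 11 degrees, touching nothing else (horizontal distance between portafilter and stand_seat below 0.006 m and z of portafilter in the frame of stand_seat between -0.024 and -0.016 m and angle between portafilter's own z axis and vertical below 0.06 rad and contact force between portafilter and stand above 3 N and z of funnel in the frame of basket_rim between 0.002 and 0.035 m and horizontal distance between funnel and basket_rim below 0.015 m and angle between funnel's own z axis and vertical below 0.2 rad and contact force between the fingers and funnel above 2 N and contact force between funnel and portafilter below 0.05 N and contact force between each of the arm, the fingers and portafilter below 0.2 N and linear speed of funnel below 0.02 m/s and contact force between funnel and stand below 0.05 N); the arm keeps its last pose, push and grip.
It fails at once if the portafilter is lifted by the funnel (contact force between the fingers and funnel above 1 N and z of portafilter in the frame of stand_seat above -0.01 m).
It fails at once if another thing on the bench is knocked more than 30 mm away (distance of any of tamper, burr, cup_a, cup_b, pitcher, bag, bag_red from where it was at the start of the episode above 0.03 m).
It also fails if it takes over 61 s, if anything falls off the work surface, if the arm or the gripper's body presses on something with over 40 N, if the wrist force passes 120 N, or if a joint passes its speed limit or range.

### The arm

A 6-joint arm with a two-finger parallel gripper is mounted at the origin on the work surface. World frame = base frame: x ahead of the robot, y to its left, z up, the work surface at z = 0. Lengths are in m, angles in rad, forces in N, time in s.
With the tool pointing down it reaches from about 0.3 to 0.875 m from the base axis. Payload 6.4 kg.
Tool frame: the origin (TCP) lies at the centre of the arm's flange, where the gripper is bolted on; the fingertips stand 166 mm ahead of it and the grasp point (between the pads) lies bot.hold_point_z ahead of it (bot.hold_point_z is the distance from the TCP to the grasp point, in m); z points along the fingers, y is the line along which they close (so a half turn about z gives the same grasp; the last joint's range is limited). The gripper opens to 88 mm and grips with 3 to 60 N. Pads are 18 mm wide; open, the fingers measure 123 mm over their backs; the gripper's body (75 mm by 187 mm) begins 45 mm behind the grasp point.
Start: joints at [1.022, 0.181, 1.607, -0, 1.354, -0.206], TCP at [0.193, 0.542, 0.405] pointing down, gripper open.
Joint ranges: [-2.99, 2.99], [-0.89, 2.07], [0.3, 2.58], [-1.14, 4.28], [0, 2.63], [-3.12, 3.12]. Speed limits (rad/s): [2.57, 2.57, 3.01, 3.14, 3.14, 3.14].

### API

Orientations are given as a unit quaternion [x, y, z, w].
In Python, from plant import bot gives the robot as it stands.
- The arm moves only by the tool apply_moves, never from a script. Its argument "steps" is a list of rows, each an object with "delta_pos": the shift along the tool's x, y, z in mm, a list of three; "angular": the turn, a rotation vector about the tool's x, y, z in degrees, a list of three. A call has 1 to 5 rows; each row is the pose to reach, as a shift and turn from the pose commanded when the call began, along the tool's axes at that moment; what a row does not reach only later rows make up. A row lasts 1/10 s, in which the tool goes at most 50 mm and 8.59 degrees, less where a joint would pass 70% of its speed; a pose out of reach is approached as far as the arm can. A call with a gripper value outside its range is refused whole. "jaw" is the opening in per cent of the stroke, from 0 (shut) to 100 (fully open), set as the call begins (left out, the last holds). The fingers move at their own pace and stop on an object; "newtons" is the grip in N (left out, the last holds). Time passes only in rows, so rows that repeat a pose let the fingers close. It gives the time, the measured TCP pose, the force, the opening and the grip force at its end, in the units of the state.
- bot.get_state(): the state, without advancing time (a new reading comes with each control period).
- bot.camera(name): name is "side" or "top"; returns a dict with "image" (384x512x3 uint8, red, green, blue), "z_map" (384x512 float32, m along the optical axis (not along the pixel's ray), 0 where there is no reading), "mtx" (3x3 intrinsics, pixels), "pose" (4x4, takes a point from camera to world coordinates). Camera axes: x right, y down, z forward; pixel columns grow to the right and rows downward; lengths in m; the calibration is good to about 2 mm. A picture is of the moment at which its call begins.
- bot.hand_in(): hands the job in; it is judged then, once.
Trained networks look in a picture, given as the dict that the camera call returned (one of the last four; its "shot" number tells which), for a name from the list of things; names that differ only in an ending like _2 or _b are one class to them, and where a whole thing is asked for, a point or a joint stands for the part that bears it (a point fixed in the world has none). Each returns a list of dicts, best first, with "conf" (0 to 1); they miss things now and then, are a little off and sometimes report something else, mostly with a low value. They report only what shows in the picture. A call takes as long as a camera call. They do not tell look-alikes from the thing itself.
- bot.silhouettes(picture, label): "region" (384x512 bool, what is visible of it) and "location" ([column, row] in pixels, amid what is visible of it).
- bot.mark_of(picture, label): "location" ([column, row] in pixels: a listed point, or the origin of a listed thing).
The state is a dict: "time": time; "joint_pos": joint angles; "joint_vel": joint speeds; "tau": joint torques, N m; "position": TCP position; "ee_rot": TCP orientation; "contact_force": force on the tool from outside, world axes, zero at the start; "torque": the same for the moment, N m; "grip_width": finger opening in m; "gripper_force": force on a finger pad.
Only numpy, scipy, OpenCV 4.12 (cv2) and the standard library are available. Lean on these libraries where they do the work, as an engineer would, in place of code of your own. Each camera call takes 0.05 s, during which the arm holds its last target. There are 200 camera calls.

## Working session

There is one attempt and no reset: what is moved stays moved. The work goes in short steps, Python scripts to look and compute and a tool call to move; the robot and the scene stay as the last step left them, time stands still between calls to the robot, and variables do not carry over. Pictures are saved under pics/ and viewed, at most 10 in all, crops included, and the job is handed in when it is done.

Besides the shell and the picture viewer there is one more tool, called after "Emit:" as name(argument=value, ...), one argument or row to a line, values as JSON. apply_moves: Moves the arm, as the interface text tells. Its arguments: {"type":"object","properties":{"steps":{"type":"array"},"jaw":{"type":"number"},"newtons":{"type":"number"}},"required":["steps"]}

```bash
mkdir -p pics; cat > h.py <<'E'
import numpy as np,cv2
from plant import bot
from scipy.spatial.transform import Rotation as R
def pts(c):
    z=c["z_map"];K=c["mtx"];v,u=np.indices(z.shape)
    p=np.stack([(u-K[0,2])*z/K[0,0],(v-K[1,2])*z/K[1,1],z],-1)
    P=p@c["pose"][:3,:3].T+c["pose"][:3,3]; P[z==0]=np.nan
    return P
def ray(c,uv,h):
    d=np.linalg.inv(c["mtx"])@[uv[0],uv[1],1];d=c["pose"][:3,:3]@d;o=c["pose"][:3,3]
    return o+d*(h-o[2])/d[2]
E
python3 - <<'E'
from h import *
print(bot.hold_point_z,bot.get_state())
for n in["top","side"]:
    c=bot.camera(n);cv2.imwrite(f"pics/{n}0.png",c["image"][:,:,::-1]);P=pts(c)
    print(n,c["pose"].round(3).tolist(),c["mtx"].round(1).tolist())
    for l in["portafilter","funnel","tamper","burr","cup_a","pitcher","bag","bag_red"]:
        for d in bot.silhouettes(c,l):
            q=P[d["region"]];print(l,round(d["conf"],2),np.round(d["location"]),np.nanmedian(q,0).round(3),np.nanpercentile(q[:,2],98).round(3),d["region"].sum())
    for l in["handle_grip","basket_rim","funnel_collar","stand_seat","portafilter"]:
        for d in bot.mark_of(c,l):
            u=d["location"];h=dict(handle_grip=.028,basket_rim=.038,funnel_collar=.06,stand_seat=.07,portafilter=0)[l]
            print(" M",l,round(d["conf"],2),np.round(u),ray(c,u,h).round(3))
E
```

```text
0.1473 {'time': 0.0, 'joint_pos': array([ 1.02170844e+00,  1.81528875e-01,  1.60799294e+00, -2.53650866e-05,
        1.35378941e+00, -2.06313603e-01]), 'joint_vel': array([ 0.00211486, -0.00195368, -0.00015807,  0.0008983 , -0.00015621,
        0.00111157]), 'tau': array([-1.99494534e-03, -4.33879030e+01, -3.41840243e+01,  6.99454942e-02,
        3.87087499e-02, -1.61594594e-04]), 'position': array([0.19311941, 0.54133424, 0.40382401]), 'ee_rot': array([ 1.70546566e-01,  9.85349243e-01, -8.03285498e-04, -3.05381082e-04]), 'contact_force': array([-0.06483704, -0.55753319, -0.24541921]), 'torque': array([ 0.03129373,  0.00889151, -0.00692718]), 'gripper_force': 0.0, 'grip_width': 0.08827844877728593}
top [[-0.023, -0.983, 0.18, 0.359], [-1.0, 0.024, 0.006, -0.033], [-0.01, -0.18, -0.984, 1.362], [0.0, 0.0, 0.0, 1.0]] [[379.9, 0.0, 249.7], [0.0, 379.9, 197.4], [0.0, 0.0, 1.0]]
portafilter 0.91 [205. 230.] [0.472 0.14  0.036] 0.043 411
portafilter 0.47 [195. 211.] [0.561 0.146 0.068] 0.076 168
funnel 0.49 [203. 182.] [0.674 0.145 0.027] 0.035 42
tamper 0.7 [253. 158.] [ 0.74  -0.044  0.0
[... 1449 characters left out ...]
_a 0.75 [178. 308.] [0.597 0.405 0.058] 0.096 1021
pitcher 0.97 [229. 343.] [0.438 0.44  0.052] 0.107 1569
pitcher 0.69 [154. 269.] [0.721 0.34  0.059] 0.095 937
bag 0.57 [286. 114.] [ 0.642 -0.39   0.087] 0.19 1073
bag_red 0.63 [346. 119.] [ 0.433 -0.45   0.082] 0.179 1167
 M basket_rim 0.6 [236. 241.] [0.565 0.144 0.038]
 M basket_rim 0.45 [285. 128.] [ 0.628 -0.385  0.038]
 M funnel_collar 0.95 [239. 238.] [0.555 0.145 0.06 ]
 M funnel_collar 0.74 [209. 231.] [0.644 0.16  0.06 ]
 M funnel_collar 0.4 [212. 189.] [0.716 0.01  0.06 ]
 M stand_seat 0.78 [276. 170.] [ 0.562 -0.145  0.07 ]
 M portafilter 0.83 [240. 249.] [0.554 0.138 0.   ]
 M portafilter 0.62 [285. 124.] [ 0.65  -0.449  0.   ]
```

```bash
python3 - <<'E'
from h import *
c1=cv2.imread("pics/side0.png");c2=cv2.imread("pics/top0.png")
a=cv2.resize(c1[130:330,130:330],(600,600));cv2.imwrite("pics/sidecrop.png",a)
b=cv2.resize(c2[130:280,100:300],(800,600),interpolation=cv2.INTER_CUBIC);cv2.imwrite("pics/topcrop.png",b)
for n in["top","side"]:
    c=bot.camera(n);P=pts(c).reshape(-1,3);P=P[~np.isnan(P[:,0])]
    s=P[(abs(P[:,0]-.555)<.06)&(abs(P[:,1]-.14)<.06)]
    m=s[s[:,2]>.066];print(n,"collar top",len(m),m[:,2].max(),m[:,:2].min(0),m[:,:2].max(0),cv2.minEnclosingCircle(m[:,:2].astype(np.float32)))
    s=P[(abs(P[:,0]-.42)<.12)&(abs(P[:,1]-.14)<.09)&(P[:,2]>.034)&(P[:,2]<.05)&(P[:,0]<.495)]
    mu=s.mean(0);w=np.linalg.svd(s[:,:2]-mu[:2],full_matrices=False)[2][0];t=(s[:,:2]-mu[:2])@w
    print("handle",len(s),mu,w,np.degrees(np.arctan2(w[1],w[0])),t.min(),t.max())
    s=P[(abs(P[:,0]-.555)<.09)&(abs(P[:,1]+.14)<.09)&(P[:,2]>.06)]
    r=cv2.minAreaRect(s[:,:2].astype(np.float32));print("stand",len(s),np.median(s[:,2]),r)
E
```

```text
top collar top 101 0.07825078521724849 [0.52711653 0.10952679] [0.58701276 0.17108066] ((0.5571035742759705, 0.1409144550561905), 0.03147837147116661)
handle 220 [0.44133647 0.13942157 0.03880152] [-0.99963015 -0.02719497] -178.44165093774436 -0.05256346897417189 0.05242257074558792
stand 452 0.06876140338328085 ((0.5662328600883484, -0.1372125744819641), (0.09267352521419525, 0.09206957370042801), 6.236518383026123)
side collar top 156 0.07813053245847934 [0.52868798 0.10975289] [0.59069473 0.17376673] ((0.560283362865448, 0.14282019436359406), 0.03338371217250824)
handle 287 [0.44290181 0.14185241 0.03965687] [-0.99984614 -0.017541  ] -178.994923039219 -0.05168767480819006 0.053035266257831365
stand 460 0.06876616752352127 ((0.5690703392028809, -0.1390695869922638), (0.09390720725059509, 0.1032283678650856), 5.4223222732543945)
```

View pics/side0.png

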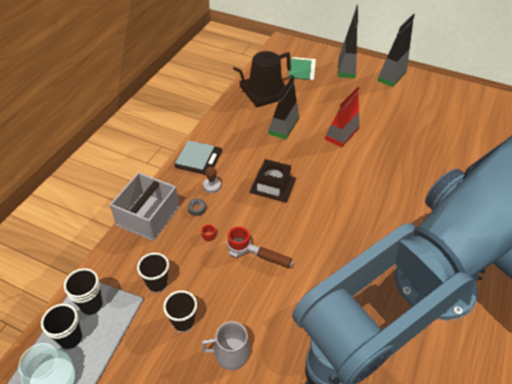

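View pics/top0.png

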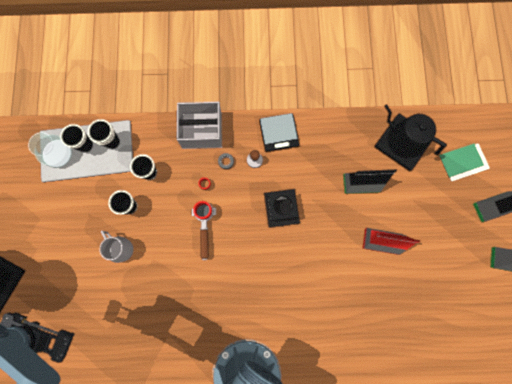

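```bash
cat >> h.py <<'E'
def plan(hold,yaw):
    """hold: world grasp point target, yaw: portafilter yaw deg (tool y along yaw+90), tool down"""
    s=bot.get_state();Rc=R.from_quat(s["ee_rot"])
    Rt=R.from_matrix(np.column_stack([[-np.cos(np.radians(yaw)),-np.sin(np.radians(yaw)),0],[-np.sin(np.radians(yaw)),np.cos(np.radians(yaw)),0],[0,0,-1]]))
    t=np.array(hold)+[0,0,bot.hold_point_z]
    print("t",s["time"],"grasp",(s["position"]+Rc.apply([0,0,bot.hold_point_z])).round(4),"mm",(1000*Rc.inv().apply(t-s["position"])).round(1),"deg",np.degrees((Rc.inv()*Rt).as_rotvec()).round(2),"F",s["contact_force"].round(1),"w",s["grip_width"].round(4),s["gripper_force"])
E
python3 -c "
from h import *
plan([.475,.140,.12],1)"
```

```text
Traceback (most recent call last):
  File "h.py", line 17, in plan
    print("t",s["time"],"grasp",(s["position"]+Rc.apply([0,0,bot.hold_point_z])).round(4),"mm",(1000*Rc.inv().apply(t-s["position"])).round(1),"deg",np.degrees((Rc.inv()*Rt).as_rotvec()).round(2),"F",s["contact_force"].round(1),"w",s["grip_width"].round(4),s["gripper_force"])
                                                                                                                                                                                                                                        ^^^^^^^^^^^^^^^^^^^^^
AttributeError: 'float' object has no attribute 'round'
```

View pics/sidecrop.png

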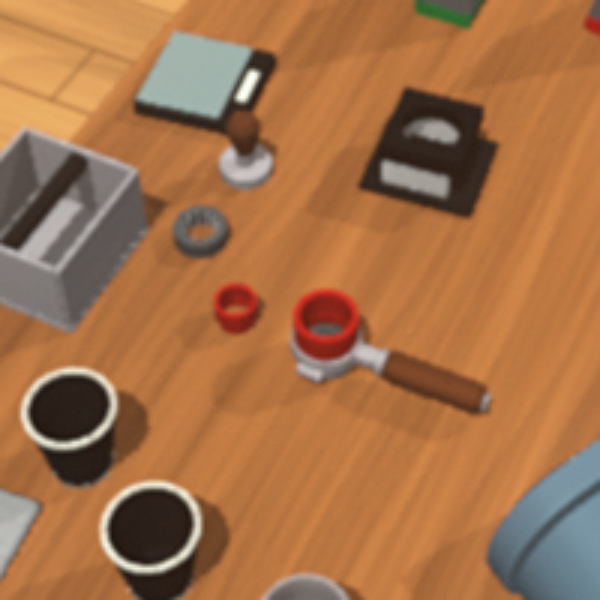

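Red things that could be taken for the funnel: the large one jammed in the portafilter at side (238,238) / top (203,210), and a small loose look-alike at side (209,232) / top (204,183). I choose the large one, which sits in the only portafilter (handle at side (270,253)). The black stand with the round hole is at side (273,180) / top (283,207).

```bash
sed -i 's/s\["grip_width"\].round(4),s/round(float(s["grip_width"]),4),s/' h.py
python3 -c "
from h import *
plan([.475,.140,.12],1)"
```

```text
t 1.5 grasp [0.1933 0.5416 0.2574] mm [-400.3 -283.5  137.4] deg [ -0.     0.   -20.64] F [0.2 1.1 0.1] w 0.0884 0.0
```

Emit:
apply_moves(
  steps=[
    {"delta_pos": [-38,-27,0],"angular": [0,0,-4]},
    {"delta_pos": [-76,-54,0],"angular": [0,0,-8]},
    {"delta_pos": [-114,-81,0],"angular": [0,0,-12]},
    {"delta_pos": [-152,-108,10],"angular": [0,0,-16]},
    {"delta_pos": [-190,-135,20],"angular": [0,0,-20.6]},
  ],
  jaw=100,
  newtons=60,
)

```text
time: 2.0
position: [0.3275, 0.3491, 0.385]
ee_rot: [-0.01, 1.0, 0.0, 0.001]
contact_force: [0.9, -0.3, 0.5]
grip_width: 0.0882
gripper_force: 0.0
```

```bash
python3 -c "
from h import *
plan([.475,.140,.12],1)"
```

```text
t 2.0 grasp [0.3278 0.3492 0.2377] mm [-143.  -212.2  117.8] deg [0.05 0.09 0.16] F [ 0.9 -0.3  0.5] w 0.0882 0.0
```

Emit:
apply_moves(
  steps=[
    {"delta_pos": [-28,-40,5],"angular": [0,0,0]},
    {"delta_pos": [-56,-80,22],"angular": [0,0,0]},
    {"delta_pos": [-84,-120,42],"angular": [0,0,0]},
    {"delta_pos": [-112,-160,62],"angular": [0,0,0]},
    {"delta_pos": [-140,-205,80],"angular": [0,0,0]},
  ],
)

```text
time: 2.5
position: [0.4642, 0.1566, 0.3085]
ee_rot: [-0.008, 1.0, 0.0, 0.0]
contact_force: [1.2, 0.4, 0.4]
grip_width: 0.0878
gripper_force: 0.0
```

```bash
python3 -c "
from h import *
plan([.475,.140,.06],1)"
```

```text
t 2.5 grasp [0.4643 0.1567 0.1612] mm [-10.4 -16.8 101.2] deg [ 0.01  0.04 -0.04] F [1.2 0.4 0.4] w 0.0878 0.0
```

Emit:
apply_moves(
  steps=[
    {"delta_pos": [-7,-4,20],"angular": [0,0,0]},
    {"delta_pos": [-7,-4,50],"angular": [0,0,0]},
    {"delta_pos": [-7,-4,60],"angular": [0,0,0]},
    {"delta_pos": [-7,-4,60],"angular": [0,0,0]},
  ],
)

```text
time: 2.9
position: [0.4696, 0.1544, 0.2476]
ee_rot: [-0.008, 1.0, -0.0, -0.002]
contact_force: [-1.0, -1.5, -0.5]
grip_width: 0.0881
gripper_force: 0.0
```

```bash
python3 -c "
from h import *
plan([.475,.140,.028],1)
c=bot.camera('side');cv2.imwrite('pics/s1.png',cv2.resize(c['image'][150:330,180:360,::-1],(600,600)))
for n in ['top','side']:
  c=bot.camera(n)
  P=pts(c).reshape(-1,3);P=P[~np.isnan(P[:,0])]
  s=P[(abs(P[:,0]-.56)<.16)&(abs(P[:,1]-.14)<.05)&(P[:,2]>.034)&(P[:,2]<.05)&(P[:,0]<.49)];print(len(s),s[:,:2].mean(0),np.percentile(s[:,1],[3,97]))
"
```

```text
t 2.9 grasp [0.4691 0.1544 0.1003] mm [ -5.4 -14.5  72.3] deg [-0.01 -0.22 -0.04] F [-1.  -1.5 -0.5] w 0.0881 0.0
43 [0.42600153 0.13058195] [0.12701199 0.13418377]
186 [0.43289154 0.14144777] [0.12778892 0.15255963]
```

View pics/s1.png

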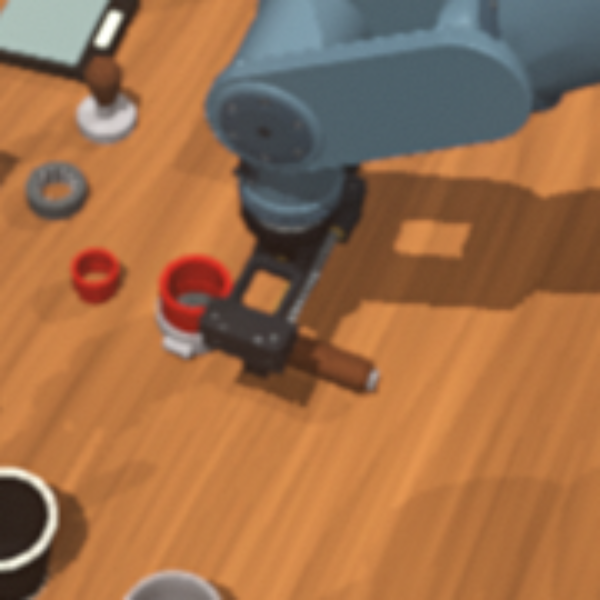

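Emit:
apply_moves(
  steps=[
    {"delta_pos": [-5.5,-14.5,15],"angular": [0,0.2,0]},
    {"delta_pos": [-5.5,-14.5,40],"angular": [0,0.2,0]},
    {"delta_pos": [-5.5,-14.5,60],"angular": [0,0.2,0]},
    {"delta_pos": [-5.5,-14.5,72],"angular": [0,0.2,0]},
    {"delta_pos": [-5.5,-14.5,72],"angular": [0,0.2,0]},
  ],
)

```text
time: 3.55
position: [0.4759, 0.1403, 0.1766]
ee_rot: [-0.009, 1.0, -0.0, -0.002]
contact_force: [0.2, 0.6, -0.3]
grip_width: 0.0883
gripper_force: 0.0
```

Emit:
apply_moves(
  steps=[
    {"delta_pos": [0,0,0],"angular": [0,0,0]},
    {"delta_pos": [0,0,0],"angular": [0,0,0]},
    {"delta_pos": [0,0,0],"angular": [0,0,0]},
    {"delta_pos": [0,0,0],"angular": [0,0,0]},
    {"delta_pos": [0,0,0],"angular": [0,0,0]},
  ],
  jaw=0,
  newtons=60,
)

```text
time: 4.05
position: [0.4764, 0.1401, 0.1774]
ee_rot: [-0.008, 1.0, -0.0, -0.001]
contact_force: [-0.6, -0.3, 0.1]
grip_width: 0.0503
gripper_force: 0.0
```

```bash
python3 -c "
from h import *
plan([.475,.140,.028],1)"
```

```text
t 4.05 grasp [0.476  0.1401 0.0301] mm [ 1.4 -0.   2.1] deg [ 0.   -0.16 -0.04] F [-0.6 -0.3  0.1] w 0.0503 0.0
```

Emit:
apply_moves(
  steps=[
    {"delta_pos": [1,0,2],"angular": [0,0,0]},
    {"delta_pos": [1,0,2],"angular": [0,0,0]},
    {"delta_pos": [1,0,2],"angular": [0,0,0]},
    {"delta_pos": [1,0,2],"angular": [0,0,0]},
    {"delta_pos": [1,0,2],"angular": [0,0,0]},
  ],
)

```text
time: 4.55
position: [0.475, 0.1399, 0.1748]
ee_rot: [-0.008, 1.0, -0.0, -0.002]
contact_force: [-1.7, -1.8, -0.4]
grip_width: 0.0275
gripper_force: 60.0
```

Emit:
apply_moves(
  steps=[
    {"delta_pos": [0,0,0],"angular": [0,0,0]},
    {"delta_pos": [0,0,0],"angular": [0,0,0]},
  ],
)

```text
time: 4.75
position: [0.475, 0.1399, 0.1748]
ee_rot: [-0.008, 1.0, -0.0, -0.002]
contact_force: [-0.9, -2.8, -1.4]
grip_width: 0.0275
gripper_force: 60.0
```

Emit:
apply_moves(
  steps=[
    {"delta_pos": [0,0,-10],"angular": [0,0,0]},
    {"delta_pos": [0,0,-20],"angular": [0,0,0]},
    {"delta_pos": [0,0,-40],"angular": [0,0,0]},
    {"delta_pos": [0,0,-70],"angular": [0,0,0]},
    {"delta_pos": [0,0,-90],"angular": [0,0,0]},
  ],
)

```text
time: 5.25
position: [0.4751, 0.1403, 0.2666]
ee_rot: [-0.009, 1.0, 0.0, -0.002]
contact_force: [1.3, -0.2, -7.4]
grip_width: 0.0274
gripper_force: 60.0
```

```bash
cat > m.py <<'E'
from h import *
def meas(cx,cy,base):
    for n in["top","side"]:
        c=bot.camera(n);P=pts(c).reshape(-1,3);P=P[~np.isnan(P[:,0])]
        s=P[(abs(P[:,0]-cx)<.05)&(abs(P[:,1]-cy)<.05)]
        zt=np.percentile(s[:,2],99.5) if len(s) else 0
        m=s[(s[:,2]>base+.064)&(s[:,2]<base+.085)]
        if len(m)>10:
            A=np.c_[m[:,:2],np.ones(len(m))];co=np.linalg.lstsq(A,m[:,2],rcond=None)[0]
            print(n,len(m),"c",np.round(cv2.minEnclosingCircle(m[:,:2].astype(np.float32))[0],4),"zmed",np.median(m[:,2]).round(4),"slope deg x,y",np.degrees(co[:2]).round(1))
        else: print(n,"few",len(m),zt)
E
python3 -c "
from m import *
plan([.475,.140,.118],1)
meas(.558,.141,.09)
c=bot.camera('side');cv2.imwrite('pics/s2.png',cv2.resize(c['image'][130:330,160:360,::-1],(600,600)))"
```

```text
t 5.25 grasp [0.4745 0.1403 0.1193] mm [ 0.1 -0.3  1.3] deg [ 0.02 -0.23 -0.02] F [ 1.3 -0.2 -7.4] w 0.0274 60.003393207085765
top few 0 0.4425395033343743
side few 0 0.44917560054802935
```

View pics/s2.png

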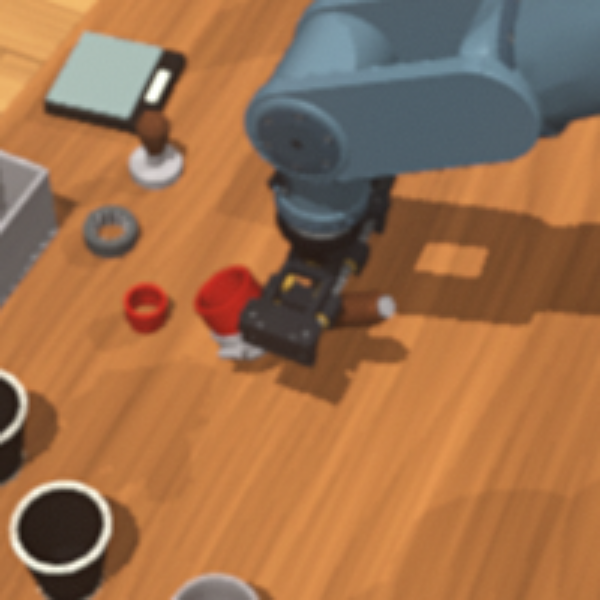

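```bash
cat >> m.py <<'E'
def tilt(cx,cy,r=.07,name="side",zmin=.05):
    c=bot.camera(name);P=pts(c);hsv=cv2.cvtColor(c["image"],cv2.COLOR_RGB2HSV)
    red=((hsv[...,0]<6)|(hsv[...,0]>174))&(hsv[...,1]>150)&(hsv[...,2]>60)
    ok=red&(np.hypot(P[...,0]-cx,P[...,1]-cy)<r)&(P[...,2]>zmin)
    q=P[ok];
    if len(q)<30: print(name,"few",len(q));return
    # fit hollow-tube: points lie at radius 32 (outside), 25 (bore) or top annulus z=0 of axis frame
    from scipy.optimize import least_squares
    def res(p):
        Rm=R.from_rotvec([p[3],p[4],0]).as_matrix();d=(q-p[:3])@Rm
        rr=np.hypot(d[:,0],d[:,1]);z=d[:,2]  # origin top centre
        o=np.hypot(rr-.032,np.maximum(z,0));i=np.hypot(rr-.025,np.maximum(z,0))
        t=np.hypot(z,np.maximum(np.maximum(rr-.032,.025-rr),0))
        return np.minimum(np.minimum(o,i),t)
    best=min((least_squares(res,[*np.median(q,0),0,a],loss="soft_l1",f_scale=.002) for a in(0,.15,.3,.5)),key=lambda s:s.cost)
    a=best.x;ax=R.from_rotvec([a[3],a[4],0]).apply([0,0,1])
    print(name,len(q),"top centre",a[:3].round(4),"origin",(a[:3]-.049*ax).round(4),"tilt fwd,left deg",np.degrees(np.arctan2([ax[0],ax[1]],ax[2])).round(1),"rms mm",(1e3*np.sqrt(np.mean(res(a)**2))).round(2))
E
python3 -c "
from m import *
tilt(.55,.14);tilt(.55,.14,name='top')"
```

```text
side 294 top centre [0.5725 0.1422 0.1097] origin [0.5375 0.1451 0.0756] tilt fwd,left deg [45.8 -4.9] rms mm 6.62
top 54 top centre [0.5658 0.1433 0.1059] origin [0.5362 0.1435 0.0668] tilt fwd,left deg [37.1 -0.2] rms mm 1.36
```

Emit:
apply_moves(
  steps=[
    {"delta_pos": [19,0,-11],"angular": [0,-7.4,0]},
    {"delta_pos": [37.6,0,-19],"angular": [0,-14.8,0]},
    {"delta_pos": [55.7,0,-25],"angular": [0,-22.2,0]},
    {"delta_pos": [72.8,0,-29],"angular": [0,-29.6,0]},
    {"delta_pos": [88.6,0,-30],"angular": [0,-37,0]},
  ],
)

```text
time: 6.0
position: [0.3849, 0.1385, 0.2935]
ee_rot: [-0.008, 0.949, 0.003, 0.315]
contact_force: [1.4, -0.0, -8.2]
grip_width: 0.0278
gripper_force: 60.0
```

```bash
python3 -c "
from m import *
plan([.475,.140,.178],1)
tilt(.558,.14,zmin=.09);tilt(.558,.14,name='top',zmin=.09)
plan([.475,.140,.178],1)
c=bot.camera('side');cv2.imwrite('pics/s3.png',cv2.resize(c['image'][110:310,160:360,::-1],(600,600)))"
```

```text
t 6.0 grasp [0.4731 0.14   0.1754] mm [-91.2   0.   28.4] deg [-1.000e-02  3.675e+01 -4.000e-02] F [ 1.4 -0.  -8.2] w 0.0278 59.99541600700468
side 448 top centre [0.5842 0.1497 0.4553] origin [0.5801 0.1483 0.4065] tilt fwd,left deg [4.8 1.6] rms mm 1.66
top 196 top centre [0.558  0.144  0.2149] origin [0.5565 0.1432 0.1659] tilt fwd,left deg [1.8 1. ] rms mm 1.73
t 6.1 grasp [0.4709 0.1402 0.1738] mm [-93.3  -0.3  27.9] deg [-2.000e-02  3.644e+01  1.000e-02] F [ -0.5  -0.1 -11.6] w 0.0275 59.99633432831615
```

View pics/s3.png

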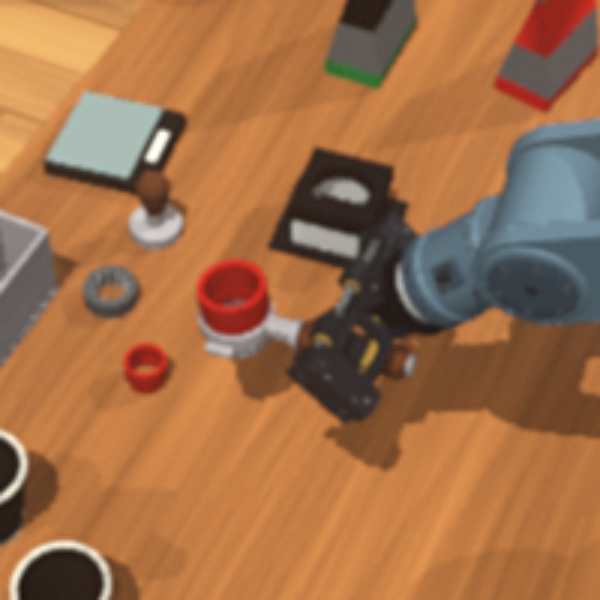

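Emit:
apply_moves(
  steps=[
    {"delta_pos": [0,-15,0],"angular": [0,0,0]},
    {"delta_pos": [0,-45,0],"angular": [0,0,0]},
    {"delta_pos": [0,-85,0],"angular": [0,0,0]},
    {"delta_pos": [0,-125,0],"angular": [0,0,0]},
    {"delta_pos": [0,-165,0],"angular": [0,0,0]},
  ],
)

```text
time: 6.65
position: [0.3904, -0.0212, 0.2949]
ee_rot: [-0.01, 0.95, 0.004, 0.313]
contact_force: [1.7, -0.0, -9.7]
grip_width: 0.0274
gripper_force: 60.0
```

Emit:
apply_moves(
  steps=[
    {"delta_pos": [0,-35,0],"angular": [0,0,0]},
    {"delta_pos": [0,-70,0],"angular": [0,0,0]},
    {"delta_pos": [-2,-95,2],"angular": [0,0,0]},
    {"delta_pos": [-2,-108,2],"angular": [0,0,0]},
    {"delta_pos": [-2,-112,2],"angular": [0,0,0]},
  ],
)

```text
time: 7.15
position: [0.3953, -0.1346, 0.2947]
ee_rot: [-0.007, 0.949, 0.003, 0.314]
contact_force: [-0.7, 0.2, -8.8]
grip_width: 0.0275
gripper_force: 60.0
```

```bash
cat >> m.py <<'E'
def stand(n):
    c=bot.camera(n);P=pts(c);s=P[(abs(P[...,0]-.566)<.075)&(abs(P[...,1]+.138)<.075)&(P[...,2]>.066)&(P[...,2]<.073)]
    r=cv2.minAreaRect(s[:,:2].astype(np.float32));print(n,"stand",len(s),np.round(r[0],4),np.round(r[1],4),r[2])
E
python3 -c "
from m import *
plan([.48,-.138,.178],1)
tilt(.566,-.138,r=.05,zmin=.09);tilt(.566,-.138,r=.05,name='top',zmin=.09)
stand('top');stand('side')
plan([.48,-.138,.178],1)"
```

```text
t 7.15 grasp [ 0.4831 -0.1332  0.1764] mm [-86.2  -4.6  25.9] deg [ 1.000e-02  3.658e+01 -1.400e-01] F [-0.7  0.2 -8.8] w 0.0275 59.996584192849696
side 343 top centre [ 0.575  -0.1304  0.2109] origin [ 0.5706 -0.1311  0.1621] tilt fwd,left deg [5.1 0.9] rms mm 1.92
top 208 top centre [ 0.573  -0.1287  0.21  ] origin [ 0.5663 -0.1298  0.1615] tilt fwd,left deg [7.9 1.4] rms mm 2.16
top stand 174 [ 0.5655 -0.1371] [0.0912 0.0918] 6.185078144073486
side stand 292 [ 0.5692 -0.1365] [0.0923 0.0966] 5.851926803588867
t 7.35 grasp [ 0.4824 -0.1298  0.176 ] mm [-86.9  -7.9  25.8] deg [ 0.1  36.59 -0.  ] F [-0.  -0.4 -8.5] w 0.0272 59.9963840469718
```

Emit:
apply_moves(
  steps=[
    {"delta_pos": [8,-3,10],"angular": [0,-2,0]},
    {"delta_pos": [22,-6,24],"angular": [0,-4,0]},
    {"delta_pos": [38,-6,42],"angular": [0,-5,0]},
    {"delta_pos": [52,-6,56],"angular": [0,-5,0]},
    {"delta_pos": [56.7,-6,61.3],"angular": [0,-5,0]},
  ],
)

```text
time: 7.85
position: [0.397, -0.1263, 0.2387]
ee_rot: [-0.001, 0.942, 0.002, 0.337]
contact_force: [0.4, -0.2, -9.5]
grip_width: 0.0273
gripper_force: 60.0
```

```bash
python3 -c "
from m import *
plan([.484,-.138,.078],1)
tilt(.566,-.138,r=.05,zmin=.08);tilt(.566,-.138,r=.05,name='top',zmin=.08)
plan([.484,-.138,.078],1)
c=bot.camera('side');cv2.imwrite('pics/s4.png',cv2.resize(c['image'][100:260,180:380,::-1],(750,600)))"
```

```text
t 7.85 grasp [ 0.4904 -0.1256  0.1249] mm [-58.7 -12.1  65.5] deg [-0.11 39.37 -0.82] F [ 0.4 -0.2 -9.5] w 0.0273 59.996023694984615
side 317 top centre [ 0.5812 -0.1241  0.1635] origin [ 0.5779 -0.1239  0.1146] tilt fwd,left deg [ 3.8 -0.2] rms mm 1.79
top 180 top centre [ 0.5782 -0.1225  0.1638] origin [ 0.5758 -0.126   0.115 ] tilt fwd,left deg [2.8 4.1] rms mm 2.05
t 7.95 grasp [ 0.4909 -0.1263  0.1257] mm [-57.9 -11.5  65.9] deg [-0.15 39.45 -0.83] F [ 0.7 -1.1 -8.7] w 0.0274 59.996005897410214
```

View pics/s4.png

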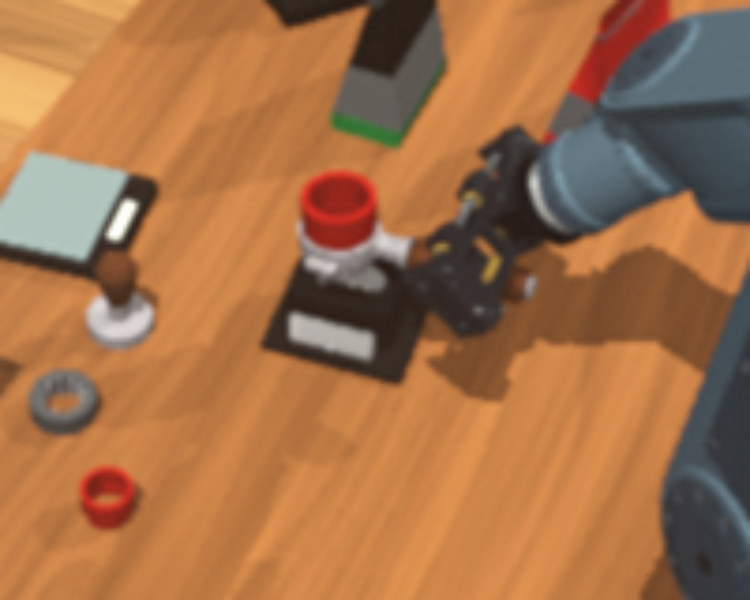

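```bash
python3 -c "
from h import *
s=bot.get_state();print(s['joint_pos'].round(3),s['joint_vel'].round(3),s['position'].round(4),s['ee_rot'].round(4))"
```

```text
[-0.761 -0.063  2.339  0.988  0.556 -3.117] [-0.011 -0.011 -0.008  0.004  0.002 -0.002] [ 0.3975 -0.1272  0.2399] [-9.000e-04  9.412e-01  1.300e-03  3.380e-01]
```

Emit:
apply_moves(
  steps=[
    {"delta_pos": [0,0,0],"angular": [0,0,0]},
    {"delta_pos": [0,0,0],"angular": [0,0,0]},
  ],
)

```text
time: 8.2
position: [0.3974, -0.1278, 0.2403]
ee_rot: [-0.0, 0.941, 0.001, 0.338]
contact_force: [1.7, -0.7, -8.1]
grip_width: 0.0278
gripper_force: 60.0
```

```bash
python3 -c "
from h import *
s=bot.get_state();print(s['joint_pos'].round(3),s['joint_vel'].round(3),s['position'].round(4),s['ee_rot'].round(4))"
```

```text
[-0.762 -0.064  2.339  0.989  0.556 -3.117] [-0.005  0.001  0.003 -0.001 -0.    -0.002] [ 0.3974 -0.1278  0.2403] [-3.000e-04  9.410e-01  8.000e-04  3.384e-01]
```

```bash
cat >> h.py <<'E'
def plan2(hold,yaw,tilt,roll=0,n=1):
    s=bot.get_state();Rc=R.from_quat(s["ee_rot"])
    Rt=R.from_euler("ZYX",[yaw,-tilt,roll],degrees=True)*R.from_matrix(np.diag([-1.,1,-1]))
    g0=s["position"]+Rc.apply([0,0,bot.hold_point_z]);rv=(Rc.inv()*Rt).as_rotvec()
    print("t",round(s["time"],2),"grasp",g0.round(4),"j",s["joint_pos"].round(2),"F",s["contact_force"].round(1),"M",s["torque"].round(2),"w",round(float(s["grip_width"]),4),round(s["gripper_force"],1))
    for i in range(1,n+1):
        f=i/n;Ri=Rc*R.from_rotvec(f*rv);p=g0+f*(np.array(hold)-g0)-Ri.apply([0,0,bot.hold_point_z])
        print((1000*Rc.inv().apply(p-s["position"])).round(1).tolist(),np.degrees(f*rv).round(1).tolist())
E
python3 -c "
from h import *
plan2([.4865,-.1169,.126],-14,42,n=5)"
```

```text
t 8.2 grasp [ 0.4912 -0.1276  0.1267] j [-0.76 -0.06  2.34  0.99  0.56 -3.12] F [ 1.7 -0.7 -8.1] M [0.02 1.71 0.05] w 0.0278 60.0
[2.0, 6.9, -0.4] [1.8, -0.5, 2.1]
[3.8, 13.9, -0.6] [3.7, -1.0, 4.2]
[5.4, 20.8, -0.7] [5.5, -1.5, 6.4]
[6.8, 27.8, -0.6] [7.4, -2.0, 8.5]
[8.1, 34.8, -0.4] [9.2, -2.4, 10.6]
```

Emit:
apply_moves(
  steps=[
    {"delta_pos": [2,7,-0.4],"angular": [1.8,-0.5,2.1]},
    {"delta_pos": [3.8,14,-0.6],"angular": [3.7,-1,4.2]},
    {"delta_pos": [5.4,21,-0.7],"angular": [5.5,-1.5,6.4]},
    {"delta_pos": [6.8,28,-0.6],"angular": [7.4,-2,8.5]},
    {"delta_pos": [8.1,34.8,-0.4],"angular": [9.2,-2.4,10.6]},
  ],
)

```text
time: 8.7
position: [0.3905, -0.0926, 0.2352]
ee_rot: [0.115, 0.927, -0.043, 0.355]
contact_force: [-0.4, 0.9, -8.3]
grip_width: 0.0269
gripper_force: 60.0
```

```bash
python3 -c "
from m import *
plan2([.4865,-.1169,.126],-14,42)
tilt(.566,-.138,r=.05,zmin=.08);tilt(.566,-.138,r=.05,name='top',zmin=.08)
plan2([.4865,-.1169,.126],-14,42)"
```

```text
t 8.7 grasp [ 0.486  -0.1164  0.1256] j [-0.63 -0.11  2.41  1.05  0.29 -2.89] F [-0.4  0.9 -8.3] M [ 0.46  1.7  -0.03] w 0.0269 60.0
[-0.5, -0.4, 0.1] [0.0, -0.0, -0.2]
side 327 top centre [ 0.5719 -0.1354  0.1685] origin [ 0.5722 -0.1367  0.1195] tilt fwd,left deg [-0.4  1.6] rms mm 1.87
top 176 top centre [ 0.5691 -0.1339  0.1677] origin [ 0.5685 -0.1363  0.1188] tilt fwd,left deg [0.6 2.8] rms mm 1.89
t 8.8 grasp [ 0.4858 -0.1153  0.1251] j [-0.63 -0.11  2.41  1.05  0.29 -2.89] F [-0.4  0.1 -9.5] M [0.47 1.71 0.05] w 0.0277 60.0
[-1.1, -1.0, 0.1] [0.1, -0.1, -0.0]
```

```bash
python3 -c "
from m import *
plan2([.483,-.1162,.090],-14,42,n=4)"
```

```text
t 8.8 grasp [ 0.4858 -0.1153  0.1251] j [-0.63 -0.11  2.41  1.05  0.29 -2.89] F [-0.4  0.1 -9.5] M [0.47 1.71 0.05] w 0.0277 60.0
[6.4, -0.3, 6.1] [0.0, -0.0, -0.0]
[12.8, -0.6, 12.3] [0.1, -0.1, -0.0]
[19.2, -1.0, 18.4] [0.1, -0.1, -0.0]
[25.6, -1.3, 24.5] [0.1, -0.1, -0.0]
```

Emit:
apply_moves(
  steps=[
    {"delta_pos": [6.4,-0.3,6],"angular": [0,0,0]},
    {"delta_pos": [12.8,-0.6,12],"angular": [0,0,0]},
    {"delta_pos": [19.2,-1,18],"angular": [0,0,0]},
    {"delta_pos": [25.6,-1.3,24.5],"angular": [0,0,0]},
    {"delta_pos": [25.6,-1.3,24.5],"angular": [0,0,0]},
  ],
)

```text
time: 9.3
position: [0.3901, -0.0919, 0.2101]
ee_rot: [0.115, 0.929, -0.043, 0.349]
contact_force: [0.1, -0.2, -8.7]
grip_width: 0.0276
gripper_force: 60.0
```

```bash
python3 -c "
from m import *
plan2([.483,-.1162,.078],-14,42)
tilt(.566,-.138,r=.05,zmin=.08);tilt(.566,-.138,r=.05,name='top',zmin=.08)
plan2([.483,-.1162,.078],-14,42,n=2)"
```

```text
t 9.3 grasp [ 0.4841 -0.1154  0.0991] j [-0.62 -0.03  2.41  1.27  0.26 -3.12] F [ 0.1 -0.2 -8.7] M [ 0.39  1.69 -0.03] w 0.0276 60.0
[16.8, -1.2, 15.4] [-0.0, -0.9, -0.1]
side 321 top centre [ 0.5712 -0.1341  0.1403] origin [ 0.5691 -0.1348  0.0914] tilt fwd,left deg [2.5 0.8] rms mm 1.79
top 169 top centre [ 0.5679 -0.1334  0.1404] origin [ 0.5672 -0.1358  0.0915] tilt fwd,left deg [0.8 2.8] rms mm 2.06
t 9.4 grasp [ 0.4843 -0.1154  0.0996] j [-0.62 -0.03  2.41  1.27  0.26 -3.12] F [ 0.8  0.2 -7.8] M [ 0.41  1.66 -0.08] w 0.0279 60.0
[8.6, -0.6, 7.8] [-0.0, -0.4, -0.0]
[17.2, -1.2, 15.6] [-0.0, -0.8, -0.1]
```

```bash
python3 -c "
from m import *
plan2([.492,-.1032,.115],-25,36,n=5)"
```

```text
t 9.4 grasp [ 0.4843 -0.1154  0.0996] j [-0.62 -0.03  2.41  1.27  0.26 -3.12] F [ 0.8  0.2 -7.8] M [ 0.41  1.66 -0.08] w 0.0279 60.0
[-5.4, 6.2, -1.7] [1.4, 1.0, 1.7]
[-10.9, 12.4, -3.2] [2.7, 2.1, 3.4]
[-16.5, 18.4, -4.6] [4.1, 3.1, 5.1]
[-22.2, 24.4, -5.9] [5.5, 4.1, 6.8]
[-27.9, 30.2, -7.0] [6.8, 5.2, 8.5]
```

Emit:
apply_moves(
  steps=[
    {"delta_pos": [-5.4,6,-1.7],"angular": [1.4,1,1.7]},
    {"delta_pos": [-11,12,-3.2],"angular": [2.7,2.1,3.4]},
    {"delta_pos": [-16.5,18.4,-4.6],"angular": [4.1,3.1,5.1]},
    {"delta_pos": [-22,24.4,-6],"angular": [5.5,4.1,6.8]},
    {"delta_pos": [-28,30,-7],"angular": [6.8,5.2,8.5]},
  ],
)

```text
time: 9.9
position: [0.4063, -0.0715, 0.2266]
ee_rot: [0.18, 0.932, -0.054, 0.309]
contact_force: [0.3, -0.7, -8.2]
grip_width: 0.0272
gripper_force: 60.0
```

Emit:
apply_moves(
  steps=[
    {"delta_pos": [0,0,0],"angular": [0,0,0]},
  ],
)

```text
time: 10.0
position: [0.4068, -0.0715, 0.2271]
ee_rot: [0.179, 0.932, -0.054, 0.31]
contact_force: [-0.9, -0.0, -8.0]
grip_width: 0.0275
gripper_force: 60.0
```

```bash
python3 -c "
from m import *
tilt(.566,-.138,r=.05,zmin=.08);tilt(.566,-.138,r=.05,name='top',zmin=.08)
plan2([.492,-.1032,.087],-25,36,n=2)"
```

```text
side 318 top centre [ 0.5756 -0.1333  0.1434] origin [ 0.569  -0.1316  0.0949] tilt fwd,left deg [ 7.7 -2.1] rms mm 1.88
top 193 top centre [ 0.5726 -0.1331  0.143 ] origin [ 0.5669 -0.1315  0.0944] tilt fwd,left deg [ 6.7 -1.9] rms mm 2.53
t 10.1 grasp [ 0.4886 -0.1028  0.1084] j [-0.49 -0.04  2.35  0.37  0.22 -2.02] F [ 0.2  0.5 -8.3] M [ 0.55  1.53 -0.02] w 0.0276 60.0
[4.2, 3.6, 9.6] [1.3, 0.3, 1.2]
[8.3, 7.1, 19.3] [2.5, 0.7, 2.5]
```

Emit:
apply_moves(
  steps=[
    {"delta_pos": [1.5,4.5,2],"angular": [1.3,0.3,1.2]},
    {"delta_pos": [3,7,6],"angular": [2.5,0.7,2.5]},
    {"delta_pos": [5,7,12],"angular": [2.5,0.7,2.5]},
    {"delta_pos": [6.5,7,16],"angular": [2.5,0.7,2.5]},
    {"delta_pos": [6.5,7,16],"angular": [2.5,0.7,2.5]},
  ],
)

```text
time: 10.6
position: [0.4132, -0.067, 0.2096]
ee_rot: [0.207, 0.928, -0.067, 0.302]
contact_force: [-3.1, 1.8, 1.2]
grip_width: 0.0274
gripper_force: 60.0
```

```bash
python3 -c "
from m import *
tilt(.566,-.138,r=.05,zmin=.08);tilt(.566,-.138,r=.05,name='top',zmin=.08)
plan2([.492,-.1032,.083],-25,36,n=2)"
```

```text
side 308 top centre [ 0.5751 -0.1391  0.1275] origin [ 0.5718 -0.1385  0.0786] tilt fwd,left deg [ 3.9 -0.7] rms mm 1.75
top 172 top centre [ 0.572  -0.1387  0.1256] origin [ 0.5683 -0.1372  0.0767] tilt fwd,left deg [ 4.3 -1.8] rms mm 1.28
t 10.7 grasp [ 0.4917 -0.1037  0.0908] j [-0.45  0.03  2.33  0.04  0.16 -1.62] F [-2.   2.3 -1.2] M [0.41 0.45 0.21] w 0.0275 60.0
[2.2, 0.2, 3.2] [-0.0, 0.0, -0.1]
[4.5, 0.5, 6.4] [-0.0, 0.0, -0.1]
```

Emit:
apply_moves(
  steps=[
    {"delta_pos": [1.2,0,1.7],"angular": [0,0,0]},
    {"delta_pos": [2.4,0,3.4],"angular": [0,0,0]},
    {"delta_pos": [3,0,4.2],"angular": [0,0,0]},
    {"delta_pos": [3,0,4.2],"angular": [0,0,0]},
  ],
)

```text
time: 11.1
position: [0.4133, -0.067, 0.2051]
ee_rot: [0.207, 0.928, -0.067, 0.302]
contact_force: [-6.0, 3.6, 4.1]
grip_width: 0.0275
gripper_force: 60.0
```

Emit:
apply_moves(
  steps=[
    {"delta_pos": [0,0,0],"angular": [0,0,0]},
    {"delta_pos": [0,0,0],"angular": [0,0,0]},
    {"delta_pos": [0,0,0],"angular": [0,0,0]},
    {"delta_pos": [0,0,0],"angular": [0,0,0]},
    {"delta_pos": [0,0,0],"angular": [0,0,0]},
  ],
  jaw=60,
)

```text
time: 11.6
position: [0.4132, -0.0669, 0.2047]
ee_rot: [0.207, 0.928, -0.067, 0.302]
contact_force: [-1.0, 0.1, 0.3]
grip_width: 0.0531
gripper_force: 0.0
```

```bash
python3 -c "
from m import *
tilt(.566,-.138,r=.05,zmin=.08);tilt(.566,-.138,r=.05,name='top',zmin=.08)
plan2([.492,-.1032,.16],-25,36,n=2)"
```

```text
side 314 top centre [ 0.5726 -0.139   0.1243] origin [ 0.5708 -0.1373  0.0754] tilt fwd,left deg [ 2.1 -2. ] rms mm 1.98
top 155 top centre [ 0.5701 -0.1384  0.1232] origin [ 0.5669 -0.1367  0.0743] tilt fwd,left deg [ 3.7 -1.9] rms mm 1.35
t 11.7 grasp [ 0.4915 -0.1036  0.0854] j [-0.45  0.04  2.33  0.04  0.14 -1.62] F [ 0.5  0.8 -0.3] M [0.12 0.24 0.01] w 0.0529 0.0
[-22.0, 0.2, -30.1] [-0.0, -0.0, -0.1]
[-44.0, 0.5, -60.2] [-0.0, -0.0, -0.2]
```

Emit:
apply_moves(
  steps=[
    {"delta_pos": [0,0,-12],"angular": [0,0,0]},
    {"delta_pos": [-5,0,-35],"angular": [0,0,0]},
    {"delta_pos": [-15,0,-65],"angular": [0,0,0]},
    {"delta_pos": [-35,0,-95],"angular": [0,6,0]},
    {"delta_pos": [-60,0,-115],"angular": [0,12,0]},
  ],
  jaw=100,
)

```text
time: 12.2
position: [0.3943, -0.0579, 0.3337]
ee_rot: [0.213, 0.955, -0.044, 0.2]
contact_force: [0.7, -0.6, 0.9]
grip_width: 0.0879
gripper_force: 0.0
```

```bash
python3 -c "
from m import *
tilt(.566,-.138,r=.05,zmin=.08);tilt(.566,-.138,r=.05,name='top',zmin=.08)
c=bot.camera('top');cv2.imwrite('pics/t5.png',cv2.resize(c['image'][160:280,220:380,::-1],(800,600),interpolation=cv2.INTER_CUBIC))
for n in ['top','side']:
  c=bot.camera(n);P=pts(c).reshape(-1,3);P=P[~np.isnan(P[:,0])]
  s=P[(abs(P[:,0]-.48)<.07)&(abs(P[:,1]+.1)<.05)&(P[:,2]>.083)&(P[:,2]<.105)&(np.hypot(P[:,0]-.567,P[:,1]+.137)>.062)]
  if len(s)>20:
    w=np.linalg.lstsq(np.c_[s[:,0],np.ones(len(s))],s[:,1],rcond=None)[0];zz=np.polyfit(np.hypot(s[:,0]-.567,s[:,1]+.137),s[:,2],1)
    print(n,len(s),s.mean(0),'yaw',np.degrees(np.arctan(w[0])),'zfit',zz)
plan2([.49,-.103,.25],-25,0,n=2)"
```

```text
side 303 top centre [ 0.5721 -0.1388  0.1242] origin [ 0.5711 -0.1377  0.0753] tilt fwd,left deg [ 1.2 -1.3] rms mm 1.81
top 157 top centre [ 0.5693 -0.1379  0.1236] origin [ 0.5677 -0.1375  0.0746] tilt fwd,left deg [ 1.9 -0.5] rms mm 1.35
top 121 [ 0.48822744 -0.09981082  0.093012  ] yaw -16.43930524774244 zfit [0.06494581 0.08733052]
side 260 [ 0.46191973 -0.08159857  0.09394692] yaw -22.181982870938157 zfit [0.01485742 0.09217776]
t 12.45 grasp [ 0.4498 -0.0841  0.1975] j [-0.45 -0.29  2.23  0.01  0.78 -1.58] F [-0.   0.1 -0. ] M [0.13 0.25 0.01] w 0.0882 0.0
[-61.6, 0.1, -11.7] [0.0, 12.0, -0.1]
[-121.9, 0.2, -17.1] [0.0, 24.0, -0.2]
```

View pics/t5.png

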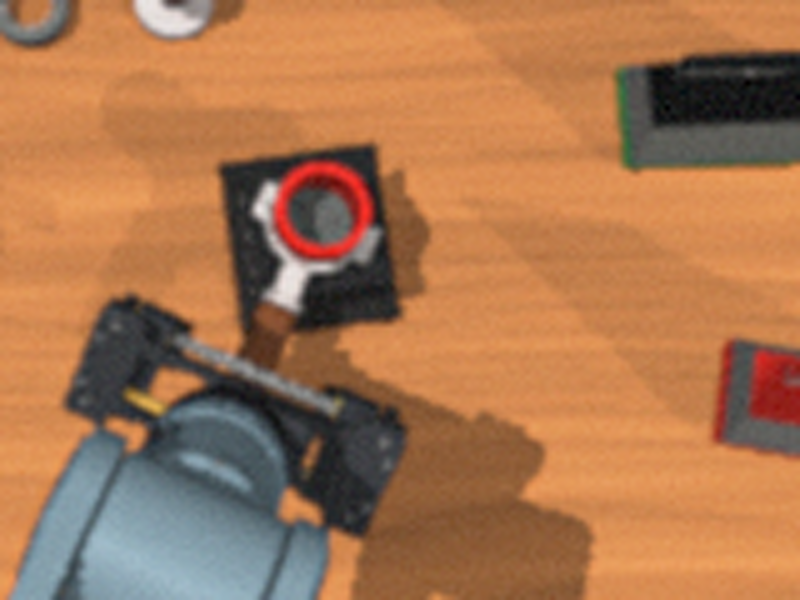

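```bash
python3 -c "
from m import *
plan2([.5685,-.1378,.185],-24.5,0,n=5)"
```

```text
t 12.45 grasp [ 0.4498 -0.0841  0.1975] j [-0.45 -0.29  2.23  0.01  0.78 -1.58] F [-0.   0.1 -0. ] M [0.13 0.25 0.01] w 0.0882 0.0
[-35.1, 0.3, 13.4] [-0.0, 4.8, -0.1]
[-70.1, 0.7, 27.8] [-0.0, 9.6, -0.3]
[-105.0, 1.1, 43.3] [-0.1, 14.4, -0.4]
[-139.6, 1.5, 59.7] [-0.1, 19.2, -0.5]
[-173.8, 2.0, 77.2] [-0.1, 24.0, -0.7]
```

Emit:
apply_moves(
  steps=[
    {"delta_pos": [-35,0.3,13],"angular": [0,4.8,0]},
    {"delta_pos": [-70,0.7,27],"angular": [0,9.6,-0.3]},
    {"delta_pos": [-105,1,42],"angular": [0,14.4,-0.4]},
    {"delta_pos": [-139.5,1.5,59],"angular": [0,19.2,-0.5]},
    {"delta_pos": [-174,2,77],"angular": [0,24,-0.7]},
  ],
)

```text
time: 12.95
position: [0.5695, -0.1382, 0.3303]
ee_rot: [0.212, 0.977, -0.0, -0.003]
contact_force: [0.1, -0.5, 0.7]
grip_width: 0.0882
gripper_force: 0.0
```

Emit:
apply_moves(
  steps=[
    {"delta_pos": [0,0,0],"angular": [0,0,0]},
  ],
)

```text
time: 13.05
position: [0.5711, -0.1398, 0.3275]
ee_rot: [0.213, 0.977, 0.0, -0.004]
contact_force: [-1.0, 0.1, -0.3]
grip_width: 0.0878
gripper_force: 0.0
```

```bash
python3 -c "
from m import *
for n in ['top','side']:
  c=bot.camera(n);P=pts(c).reshape(-1,3);P=P[~np.isnan(P[:,0])]
  s=P[(abs(P[:,0]-.46)<.07)&(abs(P[:,1]+.1)<.05)&(P[:,2]>.075)&(P[:,2]<.105)&(np.hypot(P[:,0]-.567,P[:,1]+.137)>.064)]
  print(n,len(s))
  if len(s)>20:
    w=np.linalg.lstsq(np.c_[s[:,0],np.ones(len(s))],s[:,1],rcond=None)[0];r=np.hypot(s[:,0]-.567,s[:,1]+.137)
    print('yaw',np.degrees(np.arctan(w[0])),[ (k,np.percentile(s[abs(r-k)<.012][:,2],80).round(4)) for k in (.08,.1,.12,.14,.155) if (abs(r-k)<.012).sum()>4])
tilt(.566,-.138,r=.05,zmin=.08)
plan2([.5685,-.1378,.114],-24.5,0,n=2)"
```

```text
top 0
side 301
yaw -22.551707348714608 [(0.08, np.float64(0.0957)), (0.1, np.float64(0.0968)), (0.12, np.float64(0.0983)), (0.14, np.float64(0.0983)), (0.155, np.float64(0.0979))]
side 309 top centre [ 0.5721 -0.1377  0.1238] origin [ 0.5673 -0.1369  0.0751] tilt fwd,left deg [ 5.6 -0.9] rms mm 1.93
t 13.2 grasp [ 0.5672 -0.1373  0.1834] j [-0.44  0.28  1.65 -0.    1.22 -1.58] F [ 0.5 -0.5  0.6] M [0.01 0.03 0.01] w 0.0879 0.0
[-0.5, 0.0, 34.7] [-0.0, -0.1, 0.0]
[-1.1, 0.0, 69.4] [-0.1, -0.2, 0.0]
```

Emit:
apply_moves(
  steps=[
    {"delta_pos": [-1,0,20],"angular": [0,0,0]},
    {"delta_pos": [-1,0,45],"angular": [0,0,0]},
    {"delta_pos": [-1,0,62],"angular": [0,0,0]},
    {"delta_pos": [-1,0,69],"angular": [0,0,0]},
    {"delta_pos": [-1,0,69],"angular": [0,0,0]},
  ],
)

```text
time: 13.7
position: [0.5685, -0.1377, 0.2638]
ee_rot: [0.212, 0.977, -0.001, -0.001]
contact_force: [0.2, -0.5, 0.4]
grip_width: 0.0883
gripper_force: 0.0
```

Emit:
apply_moves(
  steps=[
    {"delta_pos": [0,0,0],"angular": [0,0,0]},
    {"delta_pos": [0,0,0],"angular": [0,0,0]},
    {"delta_pos": [0,0,0],"angular": [0,0,0]},
    {"delta_pos": [0,0,0],"angular": [0,0,0]},
    {"delta_pos": [0,0,0],"angular": [0,0,0]},
  ],
  jaw=60,
  newtons=40,
)

```text
time: 14.2
position: [0.57, -0.139, 0.2655]
ee_rot: [0.212, 0.977, -0.001, 0.0]
contact_force: [-3.0, -2.6, 7.6]
grip_width: 0.063
gripper_force: 40.0
```

```bash
cat >> m.py <<'E'
def handle():
  c=bot.camera('side');P=pts(c).reshape(-1,3);P=P[~np.isnan(P[:,0])]
  s=P[(abs(P[:,0]-.46)<.07)&(abs(P[:,1]+.1)<.05)&(P[:,2]>.075)&(P[:,2]<.105)&(np.hypot(P[:,0]-.567,P[:,1]+.137)>.064)]
  if len(s)<20: print("few");return
  w=np.linalg.lstsq(np.c_[s[:,0],np.ones(len(s))],s[:,1],rcond=None)[0];r=np.hypot(s[:,0]-.567,s[:,1]+.137)
  print('yaw',np.degrees(np.arctan(w[0])).round(1),[ (k,float(np.percentile(s[abs(r-k)<.012][:,2],80).round(4))) for k in (.08,.1,.12,.14,.155) if (abs(r-k)<.012).sum()>4])
E
python3 -c "
from m import *
handle()
plan2([.5685,-.1378,.112],-24.5,0)"
```

```text
yaw -22.0 [(0.08, 0.0969), (0.1, 0.0963), (0.12, 0.0974), (0.14, 0.0993), (0.155, 0.0979)]
t 14.25 grasp [ 0.5701 -0.1395  0.1181] j [-0.44  0.37  1.68 -0.    1.09 -1.58] F [-2.8 -2.1  7.7] M [-0.41  0.45  0.04] w 0.0638 40.0
[1.9, 0.5, 6.1] [-0.1, 0.1, 0.0]
```

Emit:
apply_moves(
  steps=[
    {"delta_pos": [1,0,3],"angular": [0,0,0]},
    {"delta_pos": [1,0,6],"angular": [0,0,0]},
    {"delta_pos": [1,0,6],"angular": [0,0,0]},
  ],
)

```text
time: 14.55
position: [0.5693, -0.1389, 0.2632]
ee_rot: [0.212, 0.977, -0.002, 0.001]
contact_force: [-16.7, -0.6, 33.1]
grip_width: 0.0635
gripper_force: 40.0
```

```bash
python3 -c "
from m import *
handle();handle()
c=bot.camera('side');cv2.imwrite('pics/s6.png',cv2.resize(c['image'][120:240,210:370,::-1],(800,600),interpolation=cv2.INTER_CUBIC))
plan2([.5685,-.1378,.112],-24.5,0)"
```

```text
yaw -22.2 [(0.08, 0.0913), (0.1, 0.0917), (0.12, 0.0914), (0.14, 0.0913), (0.155, 0.0902)]
yaw -21.7 [(0.08, 0.0924), (0.1, 0.0918), (0.12, 0.0913), (0.14, 0.0918), (0.155, 0.0908)]
t 14.7 grasp [ 0.5694 -0.1396  0.116 ] j [-0.44  0.37  1.68 -0.    1.09 -1.58] F [-16.1   0.4  32.8] M [0.02 2.33 0.09] w 0.0636 40.0
[1.2, 0.7, 4.0] [-0.2, 0.1, 0.1]
```

View pics/s6.png

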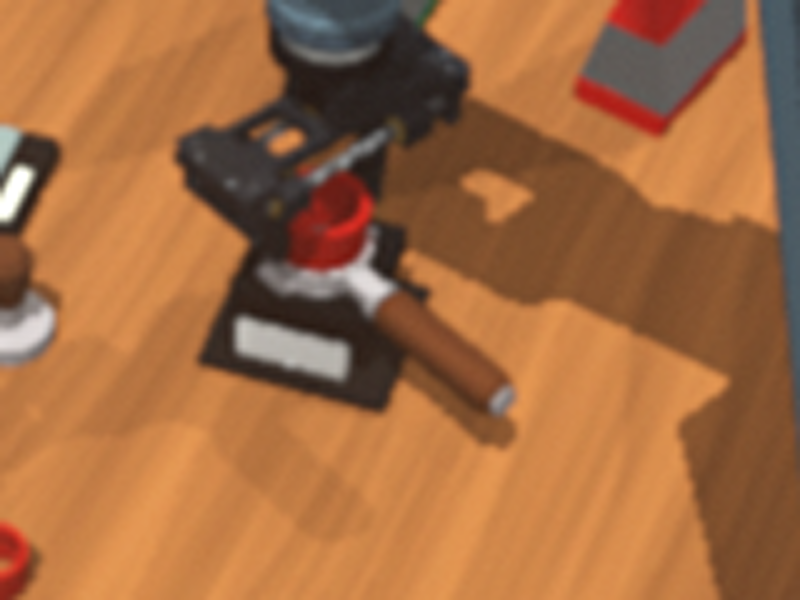

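Emit:
apply_moves(
  steps=[
    {"delta_pos": [1,0,-2],"angular": [0,0,0]},
    {"delta_pos": [2,0,-4],"angular": [0,0,0]},
    {"delta_pos": [2,0,-4],"angular": [0,0,0]},
    {"delta_pos": [2,0,-4],"angular": [0,0,0]},
  ],
)

```text
time: 15.1
position: [0.5677, -0.1379, 0.2634]
ee_rot: [0.212, 0.977, -0.001, 0.001]
contact_force: [-1.7, -3.7, 8.7]
grip_width: 0.0635
gripper_force: 40.0
```

```bash
python3 -c "
from m import *
handle();handle()
plan2([.5685,-.1378,.112],-24.5,0)"
```

```text
yaw -21.9 [(0.08, 0.0915), (0.1, 0.0901), (0.12, 0.0908), (0.14, 0.0923), (0.155, 0.0916)]
yaw -22.5 [(0.08, 0.092), (0.1, 0.0925), (0.12, 0.0917), (0.14, 0.0915), (0.155, 0.0907)]
t 15.2 grasp [ 0.5678 -0.1383  0.1161] j [-0.44  0.36  1.69 -0.    1.09 -1.58] F [-1.3 -4.   8.9] M [-0.82 -0.06 -0.12] w 0.0636 40.0
[-0.7, 0.4, 4.1] [-0.1, 0.1, 0.0]
```

```bash
cat > rock.py <<'E'
import numpy as np
from scipy.spatial.transform import Rotation as R
def T(th,h):  # pf frame: tool pose
    a=np.radians(th);l=178.3+h
    return np.array([0,-l*np.sin(a),l*np.cos(a)]),R.from_euler("x",th,degrees=True)*R.from_matrix(np.diag([-1.,1,-1]))
def rows(k):
    p0,R0=T(*k[0])
    for th,h in k[1:]:
        p,r=T(th,h);print((th,h),R0.inv().apply(p-p0).round(1).tolist(),np.degrees((R0.inv()*r).as_rotvec()).round(1).tolist())
    print()
if __name__=="__main__":
    rows([(0,-1.5),(2,0),(4,1.2),(5.5,1.9),(5.5,1.9)])
    rows([(5.5,1.9),(3,2.8),(0,3.8),(-3,4.8),(-5.5,5.7),(-5.5,5.7)])
    rows([(-5.5,5.7),(-3,6.6),(0,7.6),(3,8.6),(5.5,9.5),(5.5,9.5)])
E
python3 rock.py
```

```text
(2, 0) [0.0, -6.2, -1.4] [-2.0, 0.0, 0.0]
(4, 1.2) [0.0, -12.5, -2.3] [-4.0, 0.0, 0.0]
(5.5, 1.9) [0.0, -17.3, -2.6] [-5.5, 0.0, 0.0]
(5.5, 1.9) [0.0, -17.3, -2.6] [-5.5, 0.0, 0.0]

(3, 2.8) [0.0, 7.9, -0.7] [2.5, 0.0, 0.0]
(0, 3.8) [0.0, 17.5, -1.1] [5.5, 0.0, 0.0]
(-3, 4.8) [0.0, 27.1, -0.9] [8.5, 0.0, 0.0]
(-5.5, 5.7) [0.0, 35.1, -0.4] [11.0, 0.0, 0.0]
(-5.5, 5.7) [0.0, 35.1, -0.4] [11.0, 0.0, 0.0]

(-3, 6.6) [0.0, -8.1, -0.7] [-2.5, 0.0, 0.0]
(0, 7.6) [0.0, -17.8, -1.0] [-5.5, 0.0, 0.0]
(3, 8.6) [0.0, -27.6, -0.8] [-8.5, 0.0, 0.0]
(5.5, 9.5) [0.0, -35.8, -0.3] [-11.0, 0.0, 0.0]
(5.5, 9.5) [0.0, -35.8, -0.3] [-11.0, 0.0, 0.0]
```

Emit:
apply_moves(
  steps=[
    {"delta_pos": [0,-6.2,-1.4],"angular": [-2,0,0]},
    {"delta_pos": [0,-12.5,-2.3],"angular": [-4,0,0]},
    {"delta_pos": [0,-17.3,-2.6],"angular": [-5.5,0,0]},
    {"delta_pos": [0,-17.3,-2.6],"angular": [-5.5,0,0]},
    {"delta_pos": [0,-17.3,-2.6],"angular": [-5.5,0,0]},
  ],
)

```text
time: 15.7
position: [0.5605, -0.1532, 0.2654]
ee_rot: [0.212, 0.976, 0.046, 0.011]
contact_force: [5.3, -1.8, 4.2]
grip_width: 0.0635
gripper_force: 40.0
```

```bash
python3 -c "
from m import *
plan2([.5685,-.1378,.112],-24.5,0)
handle();tilt(.566,-.138,r=.05,zmin=.08)"
```

```text
t 15.7 grasp [ 0.5665 -0.1407  0.1188] j [-0.5   0.35  1.7   0.11  1.09 -1.69] F [ 5.3 -1.8  4.2] M [-0.6  -0.79  0.07] w 0.0635 40.0
[-0.9, 16.6, 7.7] [5.4, 0.1, -0.0]
yaw -22.4 [(0.08, 0.0905), (0.1, 0.0913), (0.12, 0.092), (0.14, 0.0919), (0.155, 0.0913)]
side 243 top centre [ 0.5707 -0.139   0.1248] origin [ 0.5589 -0.135   0.0774] tilt fwd,left deg [14.  -4.9] rms mm 2.19
```

Emit:
apply_moves(
  steps=[
    {"delta_pos": [0,8,-0.7],"angular": [2.5,0,0]},
    {"delta_pos": [0,17.5,-1.1],"angular": [5.5,0,0]},
    {"delta_pos": [0,27,-0.9],"angular": [8.5,0,0]},
    {"delta_pos": [0,35,-0.4],"angular": [11,0,0]},
    {"delta_pos": [0,35,-0.4],"angular": [11,0,0]},
  ],
)

```text
time: 16.3
position: [0.5741, -0.1204, 0.2674]
ee_rot: [0.211, 0.976, -0.049, -0.012]
contact_force: [2.5, -6.5, -2.0]
grip_width: 0.0637
gripper_force: 40.0
```

Emit:
apply_moves(
  steps=[
    {"delta_pos": [0,0,0],"angular": [0,0,0]},
    {"delta_pos": [0,0,0],"angular": [0,0,0]},
  ],
)

```text
time: 16.5
position: [0.574, -0.121, 0.2673]
ee_rot: [0.212, 0.976, -0.048, -0.011]
contact_force: [3.4, -3.4, -2.8]
grip_width: 0.0637
gripper_force: 40.0
```

```bash
python3 -c "
from m import *
plan2([.5685,-.1378,.112],-24.5,0)
handle();tilt(.566,-.138,r=.05,zmin=.08);tilt(.566,-.138,r=.05,zmin=.08,name='top')"
```

```text
t 16.5 grasp [ 0.5677 -0.134   0.1207] j [-0.39  0.37  1.67 -0.11  1.11 -1.48] F [ 3.4 -3.4 -2.8] M [-0.49 -0.62  0.1 ] w 0.0637 40.0
[-2.0, -16.7, 9.7] [-5.6, -0.1, 0.0]
yaw -23.1 [(0.08, 0.0914), (0.1, 0.0902), (0.12, 0.0912), (0.14, 0.0905), (0.155, 0.09)]
side 239 top centre [ 0.5905 -0.1188  0.2258] origin [ 0.5795 -0.1243  0.1783] tilt fwd,left deg [13.1  6.7] rms mm 2.03
top 33 top centre [ 0.5463 -0.0912  0.1465] origin [ 0.5187 -0.1313  0.1521] tilt fwd,left deg [101.5  98. ] rms mm 2.05
```

Emit:
apply_moves(
  steps=[
    {"delta_pos": [0,-8,-0.7],"angular": [-2.5,0,0]},
    {"delta_pos": [0,-18,-1],"angular": [-5.5,0,0]},
    {"delta_pos": [0,-27.5,-0.8],"angular": [-8.5,0,0]},
    {"delta_pos": [0,-36,-0.3],"angular": [-11,0,0]},
    {"delta_pos": [0,-36,-0.3],"angular": [-11,0,0]},
  ],
)

```text
time: 17.15
position: [0.5584, -0.1544, 0.2711]
ee_rot: [0.213, 0.976, 0.047, 0.008]
contact_force: [2.4, -2.5, -6.1]
grip_width: 0.0636
gripper_force: 40.0
```

Emit:
apply_moves(
  steps=[
    {"delta_pos": [0,0,0],"angular": [0,0,0]},
    {"delta_pos": [0,0,0],"angular": [0,0,0]},
  ],
)

```text
time: 17.35
position: [0.5589, -0.1534, 0.2713]
ee_rot: [0.211, 0.976, 0.046, 0.008]
contact_force: [-0.8, -5.4, -7.0]
grip_width: 0.0637
gripper_force: 40.0
```

```bash
python3 -c "
from m import *
plan2([.5685,-.1378,.112],-24.5,0)
handle()
from rock import rows
rows([(5.5,9.5),(3,10.4),(0,11.4),(-3,12.4),(-5.5,13.2),(-5.5,13.2)])
rows([(-5.5,13.2),(-3,14.1),(0,15.2),(0,18),(0,22),(0,26)])
"
```

```text
t 17.35 grasp [ 0.5641 -0.1408  0.1247] j [-0.5   0.34  1.7   0.1   1.11 -1.69] F [-0.8 -5.4 -7. ] M [-1.11 -0.12  0.02] w 0.0637 40.0
[-2.3, 17.0, 13.7] [5.3, -0.2, 0.1]
yaw -21.5 [(0.08, 0.0911), (0.1, 0.0904), (0.12, 0.0892), (0.14, 0.0881), (0.155, 0.0869)]
(3, 10.4) [0.0, 8.2, -0.7] [2.5, 0.0, 0.0]
(0, 11.4) [0.0, 18.2, -1.0] [5.5, 0.0, 0.0]
(-3, 12.4) [0.0, 28.2, -0.8] [8.5, 0.0, 0.0]
(-5.5, 13.2) [0.0, 36.5, -0.2] [11.0, 0.0, 0.0]
(-5.5, 13.2) [0.0, 36.5, -0.2] [11.0, 0.0, 0.0]

(-3, 14.1) [0.0, -8.4, -0.7] [-2.5, 0.0, 0.0]
(0, 15.2) [0.0, -18.5, -1.1] [-5.5, 0.0, 0.0]
(0, 18) [0.0, -18.8, -3.9] [-5.5, 0.0, 0.0]
(0, 22) [0.0, -19.2, -7.9] [-5.5, 0.0, 0.0]
(0, 26) [0.0, -19.6, -11.9] [-5.5, 0.0, 0.0]
```

Emit:
apply_moves(
  steps=[
    {"delta_pos": [0,8.2,0.5],"angular": [2.5,0,0]},
    {"delta_pos": [0,18,0.8],"angular": [5.5,0,0]},
    {"delta_pos": [0,28,1.2],"angular": [8.5,0,0]},
    {"delta_pos": [0,36,2],"angular": [11,0,0]},
    {"delta_pos": [0,36,2],"angular": [11,0,0]},
  ],
)

```text
time: 17.9
position: [0.5748, -0.1199, 0.2743]
ee_rot: [0.21, 0.976, -0.049, -0.011]
contact_force: [0.2, -5.7, -1.9]
grip_width: 0.0636
gripper_force: 40.0
```

Emit:
apply_moves(
  steps=[
    {"delta_pos": [0,0,0],"angular": [0,0,0]},
    {"delta_pos": [0,0,0],"angular": [0,0,0]},
  ],
)

```text
time: 18.1
position: [0.5746, -0.1207, 0.2744]
ee_rot: [0.211, 0.976, -0.048, -0.01]
contact_force: [-0.1, -2.8, 0.4]
grip_width: 0.0634
gripper_force: 40.0
```

```bash
python3 -c "
from m import *
plan2([.5685,-.1378,.112],-24.5,0)
handle();handle()
from rock import rows
rows([(-5.5,11),(-3,12),(0,13),(3,14),(5.5,14.8),(5.5,14.8)])
rows([(-5.5,11),(-3,11),(0,11),(3,11.5),(5.5,12),(5.5,12)])
"
```

```text
t 18.1 grasp [ 0.5686 -0.1337  0.1278] j [-0.38  0.36  1.67 -0.11  1.12 -1.48] F [-0.1 -2.8  0.4] M [-0.55  0.08  0.09] w 0.0634 40.0
[-1.6, -16.6, 16.8] [-5.6, -0.0, 0.1]
yaw -22.6 [(0.08, 0.0909), (0.1, 0.0913), (0.12, 0.0911), (0.14, 0.0912), (0.155, 0.0906)]
yaw -21.8 [(0.08, 0.0906), (0.1, 0.0917), (0.12, 0.0923), (0.14, 0.0916), (0.155, 0.0905)]
(-3, 12) [0.0, -8.3, -0.8] [-2.5, 0.0, 0.0]
(0, 13) [0.0, -18.3, -1.1] [-5.5, 0.0, 0.0]
(3, 14) [0.0, -28.4, -0.9] [-8.5, 0.0, 0.0]
(5.5, 14.8) [0.0, -36.8, -0.3] [-11.0, 0.0, 0.0]
(5.5, 14.8) [0.0, -36.8, -0.3] [-11.0, 0.0, 0.0]

(-3, 11) [0.0, -8.3, 0.2] [-2.5, 0.0, 0.0]
(0, 11) [0.0, -18.1, 0.9] [-5.5, 0.0, 0.0]
(3, 11.5) [0.0, -28.1, 1.6] [-8.5, 0.0, 0.0]
(5.5, 12) [0.0, -36.3, 2.5] [-11.0, 0.0, 0.0]
(5.5, 12) [0.0, -36.3, 2.5] [-11.0, 0.0, 0.0]
```

Emit:
apply_moves(
  steps=[
    {"delta_pos": [0,-8.3,-0.2],"angular": [-2.5,0,0]},
    {"delta_pos": [0,-18,0],"angular": [-5.5,0,0]},
    {"delta_pos": [0,-28,0.5],"angular": [-8.5,0,0]},
    {"delta_pos": [0,-36.5,1],"angular": [-11,0,0]},
    {"delta_pos": [0,-36.5,1],"angular": [-11,0,0]},
  ],
)

```text
time: 18.7
position: [0.5595, -0.1546, 0.2773]
ee_rot: [0.213, 0.976, 0.047, 0.011]
contact_force: [2.6, 1.7, 3.3]
grip_width: 0.0636
gripper_force: 40.0
```

Emit:
apply_moves(
  steps=[
    {"delta_pos": [0,0,0],"angular": [0,0,0]},
    {"delta_pos": [0,0,0],"angular": [0,0,0]},
  ],
)

```text
time: 18.9
position: [0.5598, -0.1537, 0.277]
ee_rot: [0.211, 0.976, 0.046, 0.01]
contact_force: [2.6, 2.1, 3.6]
grip_width: 0.0635
gripper_force: 40.0
```

```bash
python3 -c "
from m import *
plan2([.5675,-.1382,.134],-24.5,0,n=3)
handle();handle()
"
```

```text
t 18.9 grasp [ 0.5657 -0.1411  0.1303] j [-0.5   0.33  1.7   0.1   1.12 -1.69] F [2.6 2.1 3.6] M [ 0.19 -0.41 -0.03] w 0.0635 40.0
[-0.2, 5.9, -1.0] [1.8, 0.0, 0.0]
[-0.4, 11.7, -1.9] [3.6, 0.0, 0.0]
[-0.6, 17.6, -2.7] [5.4, 0.1, 0.1]
yaw -22.0 [(0.08, 0.0911), (0.1, 0.0909), (0.12, 0.0908), (0.14, 0.0919), (0.155, 0.0907)]
yaw -22.4 [(0.08, 0.0913), (0.1, 0.0907), (0.12, 0.0912), (0.14, 0.0915), (0.155, 0.0905)]
```

Emit:
apply_moves(
  steps=[
    {"delta_pos": [-0.2,6,-1.2],"angular": [1.8,0,0]},
    {"delta_pos": [-0.4,11.7,-2.2],"angular": [3.6,0,0]},
    {"delta_pos": [-0.6,17.6,-4],"angular": [5.4,0.1,0]},
    {"delta_pos": [-0.6,17.8,-7],"angular": [5.4,0.1,0]},
    {"delta_pos": [-0.6,18.3,-11],"angular": [5.4,0.1,0]},
  ],
)

```text
time: 19.5
position: [0.5665, -0.1384, 0.2882]
ee_rot: [0.211, 0.977, 0.001, -0.002]
contact_force: [-0.6, 1.0, -1.2]
grip_width: 0.0636
gripper_force: 40.0
```

```bash
python3 -c "
from m import *
plan2([.5675,-.1382,.145],-24.5,0)
handle()"
```

```text
t 19.5 grasp [ 0.5659 -0.1381  0.1409] j [-0.44  0.33  1.68  0.    1.14 -1.59] F [-0.6  1.  -1.2] M [-0.04 -0.03 -0.01] w 0.0636 40.0
[-0.8, 0.6, -4.1] [0.0, -0.3, 0.1]
yaw -22.2 [(0.08, 0.0911), (0.1, 0.0918), (0.12, 0.0915), (0.14, 0.0923), (0.155, 0.0909)]
```

Emit:
apply_moves(
  steps=[
    {"delta_pos": [-1,0,-3],"angular": [0,0,0]},
    {"delta_pos": [-1,0,-5],"angular": [0,0,0]},
    {"delta_pos": [-1,0,-5],"angular": [0,0,0]},
    {"delta_pos": [-1,0,-5],"angular": [0,0,0]},
    {"delta_pos": [-1,0,-5],"angular": [0,0,0]},
  ],
)

```text
time: 20.05
position: [0.5677, -0.1393, 0.2939]
ee_rot: [0.212, 0.977, 0.0, -0.001]
contact_force: [-0.4, -0.4, -1.1]
grip_width: 0.064
gripper_force: 40.0
```

```bash
python3 -c "
from m import *
plan2([.5675,-.1382,.145],-24.5,0)
handle();tilt(.567,-.138,r=.05,zmin=.09)
c=bot.camera('side');cv2.imwrite('pics/s7.png',cv2.resize(c['image'][120:240,210:370,::-1],(800,600),interpolation=cv2.INTER_CUBIC))"
```

```text
t 20.05 grasp [ 0.5674 -0.1391  0.1466] j [-0.44  0.32  1.67  0.    1.15 -1.59] F [-0.4 -0.4 -1.1] M [ 0.   -0.03 -0.03] w 0.064 40.0
[0.7, 0.9, 1.6] [0.0, -0.1, 0.0]
yaw -22.3 [(0.08, 0.0914), (0.1, 0.091), (0.12, 0.0916), (0.14, 0.0916), (0.155, 0.0899)]
side 292 top centre [ 0.5689 -0.1366  0.153 ] origin [ 0.5666 -0.1379  0.1041] tilt fwd,left deg [2.7 1.4] rms mm 2.06
```

View pics/s7.png

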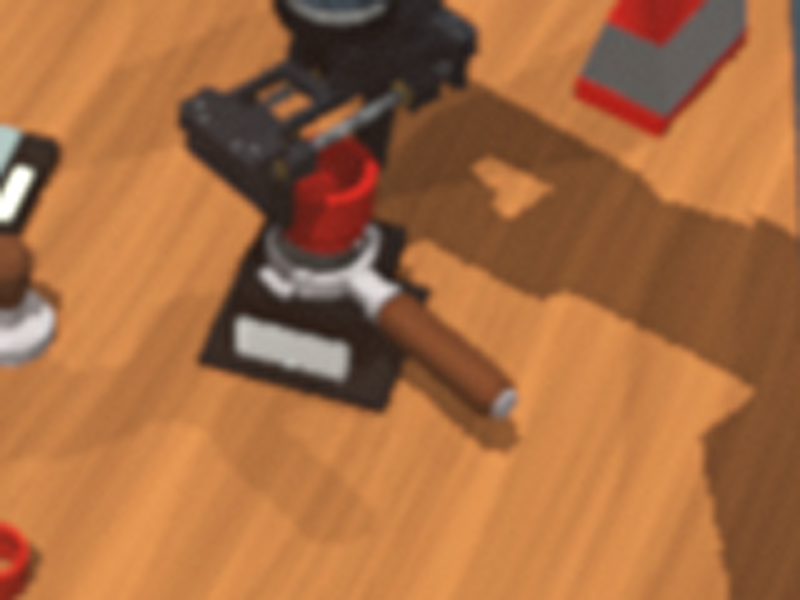

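The picture shows the funnel at (335,205), held level above the open basket at (325,245). The portafilter is flat on the stand and the wrist carries only the funnel's weight.

```bash
python3 -c "
from h import *
print(bot.hand_in())"
```

```text
the job is handed in; nothing more can be done
None
```

Handed in after about 20 s of robot time: the portafilter is seated on the stand, and the funnel was rocked free and is held level about 15 mm above the basket; no verdict came back.

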